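# Load the die sled under the leaf spring of an ornament press

## Task

Load the ornament press: with a fingertip on the low ribbed rear shelf of the orange die sled, press the sled hard down flat onto the grey bed and, keeping it pressed down, slide it under the bridge and the brass leaf spring until it is fully home against the end stop and the white sprung pad has popped up behind it. Only press and push the sled, never pick it up; leave the small things standing round the press alone, and finish clear of everything.

Things in the scene. Friction and masses are not known exactly. Their poses are not given: they have to be found in the camera images.
- press: Small blue ornament press, fixed, 230 x 100 mm (x -120 to +110 mm). Origin: on the table at mid-width, under the bridge's near face; x is the way the sled slides in, z up. Smooth, slippery grey bed, top at z 20 mm. Aluminium side rails, inner faces y +-33.5 mm, and low rear wall (x -121 to -115 mm), tops z 32 mm.
- bridge (a point): Middle of the underside of the dark steel bridge across the bed: press x 7, z 37 mm. The bridge spans x 0 to 14 mm, top z 47 mm, bolt heads at its ends to 52 mm. Its gap of 17 mm over the bed passes the sled only when that is pressed flat.
- stop (a point): Middle of the end stop's face, at bed height: press x 62, z 20 mm. Stop top z 40 mm; the blue press head behind it (x 72 to 108 mm) has a steel boss up to z 60 mm. The sled is home with its nose against this face.
- die_sled: Loose smooth orange sled 100 (x) x 64 mm, about 90 g; origin: centre of underside, x as the press's x. Rear, x -50 to -15 mm: ribbed shelf 8 mm thick to press on; at x -15 a 6 mm step, against which a fingertip can push, up to the die block (x to +50, 14 mm thick, steel plate). Starts on the raised pad, 8 mm above the bed, origin near press x -60 mm; home: press x 12, z 20 mm (72 mm travel).
- lifter (a joint): White sprung pad under the sled (press x -98 to -46 mm, 29 mm wide, on the midline). 0 m = up, 8 mm above the bed; 0.008 m = pressed flush with the bed. Spring 5 N when up, 8 N when flush. It pushes the sled's tail up until the tail has passed it, then springs up behind the sled and keeps it from sliding back.
- leaf (a joint): Brass leaf spring, 34 mm wide, hinged under the bridge, hanging towards the stop, rolled tip near press x 55 mm. 0 rad = hanging, tip about 9 mm above the bed; it turns up (about 0.1 to 0.2 rad) as the sled's die block wedges under it, then presses the block down with about 5 N and drags on it.
- tea_light: tea light in a silver cup, 39 mm across, 21 mm high, bystander; origin at the centre of its underside at the start
- walnut: walnut, 38x47x34 mm, bystander; origin at the centre of its underside at the start
- peg: purple clothes peg, 15x72x12 mm, bystander; origin at the centre of its underside at the start
- nutshell: half walnut shell, 34x44x15 mm, bystander; origin at the centre of its underside at the start
- jar: white paint jar, 46 mm across and 46 mm high, bystander; origin at the centre of its underside at the start
- cone: pine cone, 64 mm, bystander; origin at the centre of its underside at the start
Mind the look-alikes: they are no part of the job. Of the things like the die_sled, leave any that is purple; of the rest the larger one is meant.

How it is judged:
On the way, in this order (a step that is already met when the one before it is completed fails the run):
1. the sled is pressed down by the fingers, the pad flush with the bed, before it has gone far (at most 35 mm of the 72) (value of joint lifter above 0.0062 m and contact force between the fingers and die_sled above 4 N and x of die_sled in the frame of press below -0.025 m), for 0.1 s.
2. the sled, still pressed by the fingers, has its nose under the leaf spring (value of joint leaf above 0.03 rad and contact force between the fingers and die_sled above 4 N and z of die_sled in the frame of press below 0.025 m), for 0.1 s.
At the end, for the whole second after the job is handed in: The sled lies flat (within 0.05 rad) on the bed under the raised leaf spring, at rest, its nose within 5 mm of the end stop (origin at x 7 to 16 mm, y within 6 mm, z 17 to 22.5 mm of the press), and the white pad is up again behind it (joint below 2 mm) (x of die_sled in the frame of press between 0.007 and 0.016 m and z of die_sled in the frame of press between 0.017 and 0.0225 m and y of die_sled in the frame of press between -0.006 and 0.006 m and angle between die_sled's own z axis and vertical below 0.05 rad and value of joint lifter below 0.002 m and value of joint leaf above 0.03 rad and linear speed of die_sled below 0.01 m/s); the robot touches nothing.
It fails at once if the sled is lifted more than 10 mm above its raised start height (z of die_sled in the frame of press above 0.038 m).
It fails at once if the sled is tipped more than 0.35 rad (angle between die_sled's own z axis and vertical above 0.35 rad).
It fails at once if a bystander (tea light, walnut, peg, nutshell, jar or pine cone) is moved more than 20 mm (distance of any of tea_light, walnut, peg, nutshell, jar, cone from where it was at the start of the episode above 0.02 m).
It also fails if it takes over 51 s, if anything falls off the work surface, if the arm or the gripper's body presses on something with over 40 N, if the wrist force passes 120 N, or if a joint passes its speed limit or range.

## Robot

A 6-joint arm with a two-finger parallel gripper is mounted at the origin on a cart in front of the work surface, level with it; the furniture and walls round the work are solid. World frame = base frame: x ahead of the robot, y to its left, z up, the work surface at z = 0. Lengths are in m, angles in rad, forces in N, time in s.
With the tool pointing down it reaches from about 0.275 to 0.75 m from the base axis. Payload 10.2 kg.
Tool frame: the origin (TCP) lies midway between the tips of the shut fingers; the grasp point (between the pads) lies 19 mm behind it (env.hold_point_z is the distance from the TCP to the grasp point, in m); z points along the fingers, y is the line along which they close (so a half turn about z gives the same grasp; the last joint's range is limited). The gripper opens to 85 mm and grips with 20 to 120 N. Pads are 22 mm wide; open, the fingers measure 114 mm over their backs; the gripper's body (76 mm by 85 mm) begins 54 mm behind the grasp point. The pads swing forward as they close: fully open they stand 13 mm farther back than shut.
Start: joints at [-1.335, 0.313, 1.498, -0, 1.331, -0.223], TCP at [0.232, -0.471, 0.231] pointing down, gripper open.
Joint ranges: [-2.94, 2.94], [-0.97, 2.17], [0.19, 2.56], [-1.23, 4.37], [0.02, 3.11], [-2.88, 2.88]. Speed limits (rad/s): [2.39, 2.39, 3.01, 3.14, 3.14, 3.14].

## Interface

Orientations are given as a unit quaternion [x, y, z, w].
In Python, from bench import env, kinematics, monitor, eyes, job gives the robot as it stands. The module is installed in compiled form; this text tells all that it offers. Calls block until the motion is done:
- env.reach(position, orientation): joint-space move of the TCP to a pose.
- env.movel(position, velocity=0.15, frame=None, guard=None): straight line of the TCP; frame=None keeps the orientation; velocity is the mean speed in m/s. With guard (N) it stops when the force on the tool has changed by that much, and returns True; else False.
- env.set_joints(angles): joint-space move.
- env.release() and env.close_gripper(effort=None): open the fingers fully, or close them until they stop; effort is the grip in N (None keeps the last).
- env.hold(seconds).
- kinematics.ik(position, orientation): joint angles nearest the present ones, or None.
- monitor.sense(): the state.
- eyes.grab_frame(name): name is "scene" or "top" or "wrist"; returns a dict with "frame" (420x560x3 uint8, red, green, blue), "mtx" (3x3 intrinsics, pixels), "view" (4x4, takes a point from world to camera coordinates). Camera axes: x right, y down, z forward; pixel columns grow to the right and rows downward; lengths in m; the calibration is good to about 2 mm. A picture is of the moment at which its call begins. There is no depth.
A pose or a line that the arm cannot do raises env.MotionError and nothing moves.
- job.hand_in(): hands the job in; it is judged then, once.
The state is a dict: "clock": time; "joints": joint angles; "qvel": joint speeds; "joint_efforts": joint torques, N m; "position": TCP position; "ee_rot": TCP orientation; "contact_force": force on the tool from outside, world axes, zero at the start; "ft_torque": the same for the moment, N m; "finger_gap": opening from 0.0 (shut) to 1.0 (fully open); "gripper_force": force on a finger pad.
Only numpy, scipy, OpenCV 4.12 (cv2) and the standard library are available. Lean on these libraries where they do the work, as an engineer would, in place of code of your own. Each camera call takes 0.05 s, during which the arm holds its last target. There are 200 camera calls.

## Working session

There is one attempt and no reset: what is moved stays moved. The work goes in short steps, each a Python script; the robot and the scene stay as the last script left them, time stands still between calls to the robot, and variables do not carry over. Pictures are saved under pics/ and viewed, at most 10 in all, crops included, and the job is handed in when it is done.

```bash
mkdir -p pics; python3 - <<'E'
from bench import env, kinematics, monitor, eyes, job
import cv2
for n in ("top","scene"):
    f=eyes.grab_frame(n); im=cv2.cvtColor(f["frame"],cv2.COLOR_RGB2BGR)
    cv2.imwrite(f"pics/{n}0.png",cv2.resize(im,(800,600),interpolation=cv2.INTER_CUBIC))
    print(n,f["mtx"].tolist(),f["view"].round(4).tolist())
s=monitor.sense();print(s["clock"],s["ee_rot"],s["position"])
E
```

```text
top [[379.95311019074364, 0.0, 277.15492369137525], [0.0, 379.95311019074364, 206.79384881491023], [0.0, 0.0, 1.0]] [[-0.0095, -1.0, -0.001, -0.0318], [-0.9969, 0.0095, -0.078, 0.5462], [0.078, 0.0003, -0.997, 1.1287], [0.0, 0.0, 0.0, 1.0]]
scene [[403.22799280450863, 0.0, 275.4053484861769], [0.0, 403.22799280450863, 205.89740386967875], [0.0, 0.0, 1.0]] [[-0.7763, -0.6302, -0.0124, 0.3907], [-0.4808, 0.6047, -0.635, 0.3234], [0.4076, -0.487, -0.7725, 0.7309], [0.0, 0.0, 0.0, 1.0]]
0.1 [ 9.73803348e-01  2.27391169e-01  9.22712543e-06 -5.43293697e-04] [ 0.23246173 -0.47050785  0.23080652]
```

View pics/top0.png

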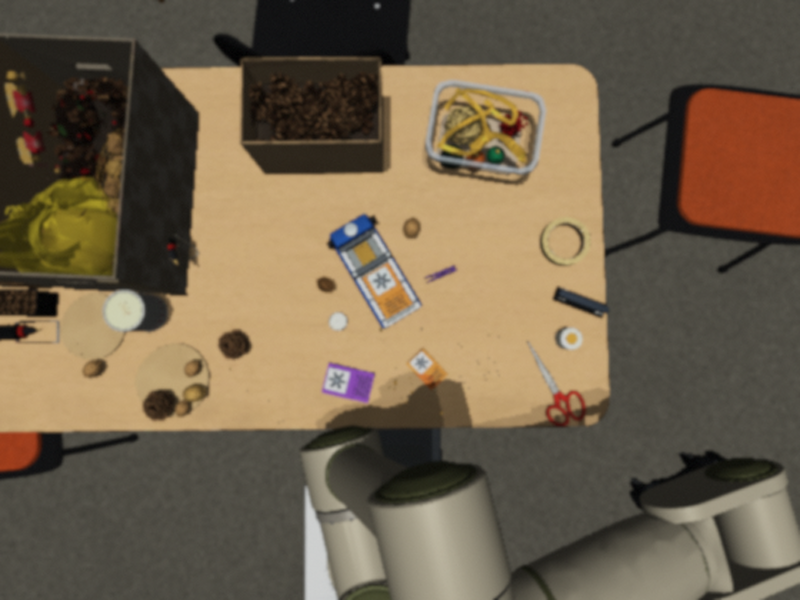

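View pics/scene0.png

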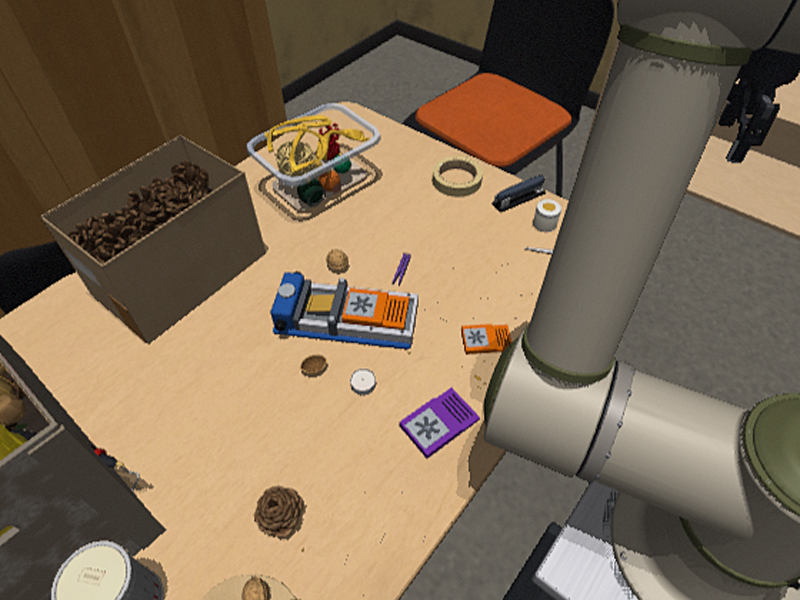

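The top view shows the press with its rear wall near (400,322) and its head near (352,232). The walnut is at (412,228), the peg at (440,273), the nutshell at (326,284) and the tea light at (338,321). I'll go above the press and look with the wrist camera.

```bash
cat > h.py <<'E'
from bench import env, kinematics, monitor, eyes, job
import cv2, numpy as np
from scipy.spatial.transform import Rotation as R
def ray(f,px,z):
    V=f["view"];C=-V[:3,:3].T@V[:3,3]
    d=V[:3,:3].T@np.linalg.inv(f["mtx"])@[px[0],px[1],1.]
    return C+d*(z-C[2])/d[2]
def down(yaw): # tool z down, tool x at world angle yaw
    c,s=np.cos(yaw),np.sin(yaw)
    return R.from_matrix(np.array([[c,s,0],[s,-c,0],[0,0,-1]]))
E
python3 - <<'E'
from h import *
f=eyes.grab_frame("top")
g=lambda p,z:ray(f,(p[0]*.7,p[1]*.7),z)
a=g((400,322),.03); b=g((353,232),.05); print(a,b)
yaw=np.arctan2(*(b-a)[1::-1]); print(np.degrees(yaw))
w=eyes.grab_frame("wrist"); s=monitor.sense()
V=w["view"]; C=-V[:3,:3].T@V[:3,3]; Rt=R.from_quat(s["ee_rot"]).as_matrix()
print("cam in tool",Rt.T@(C-s["position"]),"\n",Rt.T@V[:3,:3].T, w["mtx"][0])
m=(a+b)/2; env.close_gripper()
for y in (yaw,yaw+np.pi):
    q=kinematics.ik([m[0],m[1],.30],down(y).as_quat()); print(y,q)
E
```

```text
[ 0.48926996 -0.04498149  0.03      ] [0.6771139  0.05125864 0.05      ]
27.127918526493698
cam in tool [ 0.07942129 -0.00079463 -0.14265154] 
 [[-6.32413015e-04 -9.50556385e-01 -3.10551379e-01]
 [ 9.99999798e-01 -6.19726669e-04 -1.39518764e-04]
 [-5.98365198e-05 -3.10551404e-01  9.50556585e-01]] [360.92714536   0.         279.48060567]
0.4734714975000836 [-1.95381144e-01  4.10205153e-01  1.18449173e+00 -4.44089210e-16
  1.54689577e+00  9.01943685e-01]
3.615064151089877 [-1.95381144e-01  4.10205153e-01  1.18449173e+00 -4.44089210e-16
  1.54689577e+00 -2.23964897e+00]
```

```bash
python3 - <<'E'
from h import *
yaw=np.radians(27.1)
p=np.array([.5832,.003])+.02*np.array([np.cos(yaw),np.sin(yaw)])
env.reach([p[0],p[1],.22],down(yaw).as_quat())
f=eyes.grab_frame("wrist"); im=cv2.cvtColor(f["frame"],cv2.COLOR_RGB2BGR)
np.savez("w1.npz",**f)
cv2.imwrite("pics/w1.png",cv2.resize(im,(800,600),interpolation=cv2.INTER_CUBIC))
print(monitor.sense()["clock"])
E
```

```text
3.1917
```

View pics/w1.png

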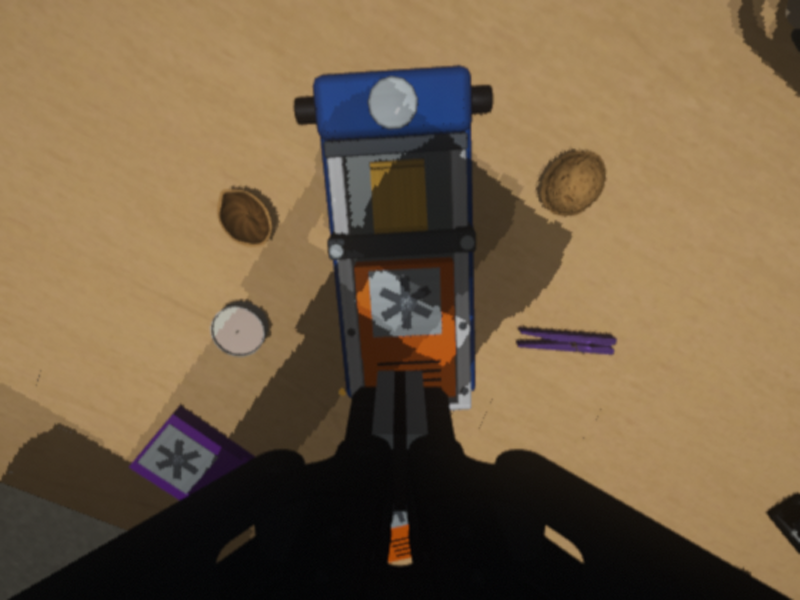

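The wrist view shows the bolt heads at (336,250) and (467,242) and the boss at (393,102). The sled's step is near y≈360, and the fingers hide the rear wall.

```bash
python3 - <<'E'
from h import *
f=dict(np.load("w1.npz"))
g=lambda p,z:ray(f,(p[0]*.7,p[1]*.7),z)
L,Rr=g((336,250),.052),g((467,242),.052); B=g((393,102),.060)
m=(L+Rr)/2; print(L,Rr,B, np.linalg.norm(L-Rr), np.linalg.norm((B-m)[:2]))
print(np.degrees(np.arctan2(*(B-m)[1::-1])), np.degrees(np.arctan2(*(L-Rr)[1::-1]))-90)
# rail outer tops
for a,b,z in [((344,278),(352,385),.032),((470,278),(473,385),.02)]:
    d=g(a,z)-g(b,z); print(np.degrees(np.arctan2(d[1],d[0])))
yaw=np.radians(29); R2=np.array([[np.cos(yaw),np.sin(yaw)],[-np.sin(yaw),np.cos(yaw)]])
for n,p,z in [("plate top-L",(368,270),.042),("plate bot-R",(441,335),.042),("sledLf",(355,262),.042),("sledRf",(456,258),.042),("headL",(322,139),.05),("headR",(470,132),.05),("railRrear",(469,407),.032)]:
    print(n,R2@(g(p,z)-m)[:2]+[.007,0])
E
```

```text
[0.58942994 0.04990589 0.052     ] [ 0.63045445 -0.01957859  0.052     ] [0.68142969 0.05688947 0.06      ] 0.08069141073686913 0.08277381954813276
30.27124959789924 30.558137784889595
29.204969287924452
30.976611597648013
plate top-L [-0.01024472  0.02202716]
plate bot-R [-0.05708864 -0.02452077]
sledLf [-0.00465071  0.03006801]
sledRf [-0.00428214 -0.0346268 ]
headL [0.07150832 0.04390631]
headR [ 0.07238277 -0.04193933]
railRrear [-0.11842279 -0.04502295]
```

```bash
cat >> h.py <<'E'
yaw=np.radians(30.4); D=np.array([np.cos(yaw),np.sin(yaw)]); N=np.array([-D[1],D[0]])
O=np.array([.60994,.01516])-.007*D
P=lambda x,z,y=0:[*(O+x*D+y*N),z]
Q=down(yaw).as_quat()
def st(t=""):
    s=monitor.sense(); d=np.array(s["position"][:2])-O; F=s["contact_force"]
    print(t,"t%.1f x%.1f y%.1f z%.1f Fx%.1f Fy%.1f Fz%.1f"%(s["clock"],d@D*1e3,d@N*1e3,s["position"][2]*1e3,F[:2]@D,F[:2]@N,F[2]))
    return F[2]
E
python3 - <<'E'
from h import *
env.reach(P(-.090,.10),Q); st()
env.movel(P(-.090,.046),velocity=.08,guard=6); st()
print(env.movel(P(-.090,.030),velocity=.02,guard=3)); st("touch")
f=eyes.grab_frame("scene"); im=cv2.cvtColor(f["frame"],cv2.COLOR_RGB2BGR)[170:260,170:310]
cv2.imwrite("pics/s1.png",cv2.resize(im,(800,514),interpolation=cv2.INTER_CUBIC)); st()
E
```

```text
t3.8 x-89.0 y-1.0 z101.4 Fx1.1 Fy0.0 Fz0.7
 t4.7 x-89.7 y-0.2 z46.4 Fx-0.5 Fy1.0 Fz0.4
True
touch t5.2 x-90.1 y0.0 z34.5 Fx-0.4 Fy0.2 Fz5.4
 t5.3 x-90.1 y0.0 z34.7 Fx-0.4 Fy0.3 Fz4.5
```

View pics/s1.png

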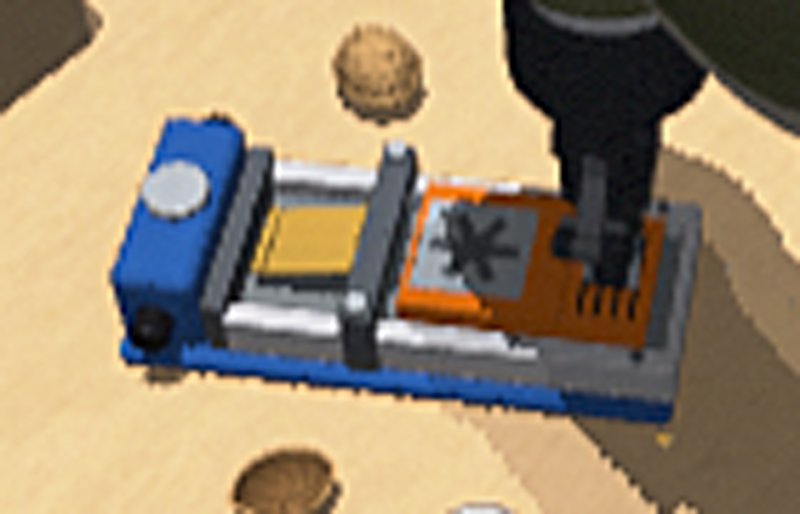

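The crop shows the fingertips at about (600,265), on the ribbed shelf behind the step, and clear of the rails. Next I press down.

```bash
python3 - <<'E'
from h import *
z=.034
while z>.022:
    z-=.001
    env.movel(P(-.090,z),velocity=.02)
    if st()>20: break
env.hold(.15); st()
open("z.txt","w").write(str(z))
f=eyes.grab_frame("scene"); im=cv2.cvtColor(f["frame"],cv2.COLOR_RGB2BGR)[170:260,170:310]
cv2.imwrite("pics/s2.png",cv2.resize(im,(800,514),interpolation=cv2.INTER_CUBIC))
E
```

```text
t5.5 x-89.8 y-0.2 z33.2 Fx0.4 Fy-0.2 Fz6.0
 t5.8 x-89.8 y-0.2 z32.3 Fx-0.7 Fy-0.1 Fz5.1
 t6.0 x-89.8 y-0.2 z31.3 Fx-0.2 Fy-0.7 Fz5.4
 t6.3 x-89.8 y-0.2 z30.3 Fx-0.4 Fy-0.4 Fz6.2
 t6.5 x-89.8 y-0.2 z29.4 Fx-0.5 Fy-0.5 Fz7.1
 t6.8 x-89.8 y-0.2 z28.4 Fx-0.5 Fy-0.2 Fz6.3
 t7.0 x-89.6 y-0.4 z28.0 Fx-2.0 Fy0.6 Fz13.0
 t7.3 x-89.3 y-0.8 z28.0 Fx-2.8 Fy3.0 Fz21.1
 t7.4 x-89.3 y-0.8 z28.0 Fx-2.7 Fy1.7 Fz21.0
```

View pics/s2.png

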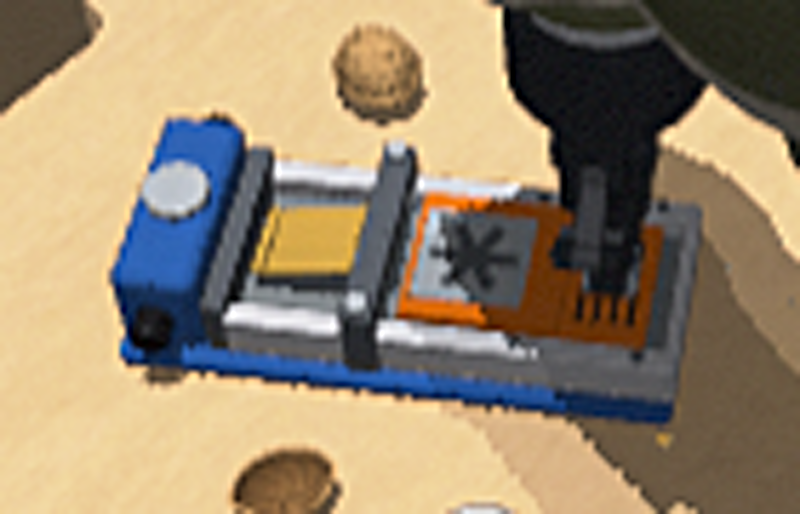

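The sled is flat, with the tip at z 28.0 mm and 21 N of press force. Now I slide it, keeping the press force steady.

```bash
cat > slide.py <<'E'
import sys
from h import *
x,end,step=map(float,sys.argv[1:4]); z=float(open("z.txt").read())
while x<end-1e-6:
    x=min(x+step,end)
    env.movel(P(x,z),velocity=.03)
    s=monitor.sense(); Fz=st("z%.1f"%(z*1e3))
    z+=np.clip((Fz-20)*.0001,-.001,.001)
    if -np.array(s["contact_force"][:2])@D>22: print("block");break
open("z.txt","w").write(str(z))
f=eyes.grab_frame("scene"); im=cv2.cvtColor(f["frame"],cv2.COLOR_RGB2BGR)[170:260,170:310]
cv2.imwrite("pics/s%s.png"%sys.argv[4],cv2.resize(im,(800,514),interpolation=cv2.INTER_CUBIC))
E
python3 slide.py -.090 -.026 .004 3
```

```text
z26.0 t7.8 x-85.0 y-1.1 z28.0 Fx-1.0 Fy1.2 Fz18.5
z25.9 t8.1 x-80.9 y-1.2 z28.0 Fx-1.4 Fy0.5 Fz19.3
z25.8 t8.3 x-76.9 y-1.3 z28.0 Fx-1.4 Fy0.4 Fz19.8
z25.8 t8.6 x-72.9 y-1.3 z28.0 Fx-2.8 Fy0.1 Fz20.2
z25.8 t8.9 x-68.9 y-1.2 z28.0 Fx-1.3 Fy0.9 Fz20.4
z25.8 t9.2 x-64.9 y-1.2 z28.0 Fx-2.1 Fy-0.8 Fz18.7
z25.7 t9.5 x-60.8 y-1.3 z28.0 Fx-0.9 Fy0.0 Fz20.1
z25.7 t9.8 x-56.8 y-1.2 z28.0 Fx-1.8 Fy0.9 Fz20.1
z25.7 t10.0 x-52.8 y-1.2 z28.0 Fx-1.9 Fy0.8 Fz19.2
z25.6 t10.3 x-49.0 y-1.2 z28.0 Fx-3.5 Fy0.8 Fz19.9
z25.6 t10.6 x-45.3 y-1.2 z28.0 Fx-5.8 Fy0.4 Fz22.3
z25.8 t10.9 x-41.5 y-1.0 z28.0 Fx-4.9 Fy0.4 Fz20.4
z25.9 t11.2 x-37.5 y-1.1 z28.0 Fx-4.6 Fy0.6 Fz20.1
z25.9 t11.5 x-33.4 y-1.0 z28.0 Fx-5.0 Fy0.2 Fz19.9
z25.9 t11.7 x-29.2 y-1.0 z28.0 Fx-3.6 Fy0.2 Fz18.4
z25.7 t12.0 x-25.4 y-1.1 z28.0 Fx-4.9 Fy-0.1 Fz20.0
```

View pics/s3.png

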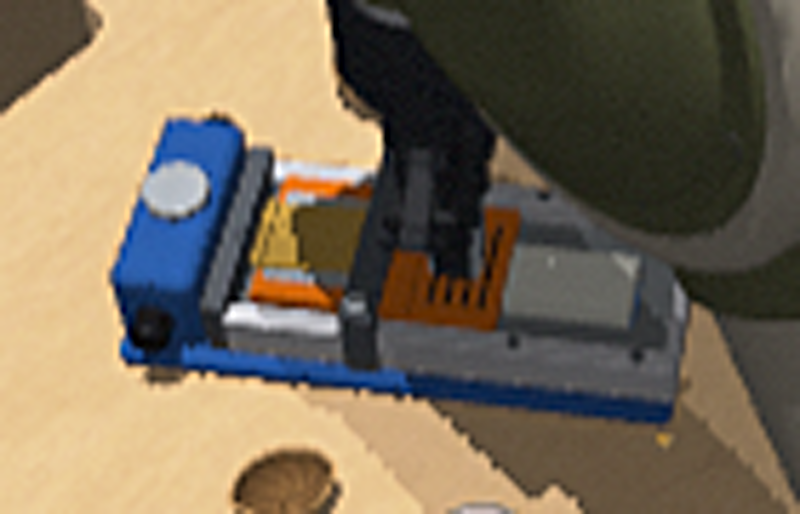

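The sled is under the leaf spring with its nose near (255,290). About 8 mm is left to the stop, and most of the white pad is uncovered. I keep going in small steps.

```bash
python3 slide.py -.026 -.0135 .0015 4
```

```text
z25.7 t12.3 x-24.1 y-1.1 z28.0 Fx-5.4 Fy0.1 Fz20.0
z25.7 t12.6 x-22.6 y-1.1 z28.0 Fx-6.6 Fy0.1 Fz20.4
z25.8 t12.8 x-21.0 y-1.1 z28.0 Fx-5.4 Fy0.5 Fz20.6
z25.8 t13.1 x-19.6 y-1.1 z28.0 Fx-4.3 Fy0.3 Fz19.0
z25.7 t13.3 x-18.1 y-1.1 z28.0 Fx-6.4 Fy0.3 Fz20.2
z25.7 t13.6 x-16.8 y-1.1 z28.0 Fx-5.4 Fy0.4 Fz19.7
z25.7 t13.8 x-15.3 y-1.1 z28.0 Fx-6.5 Fy0.2 Fz21.1
z25.8 t14.1 x-14.1 y-1.1 z28.0 Fx-8.2 Fy-0.9 Fz20.9
z25.9 t14.3 x-14.0 y-1.1 z28.0 Fx-11.4 Fy-0.6 Fz21.0
```

View pics/s4.png

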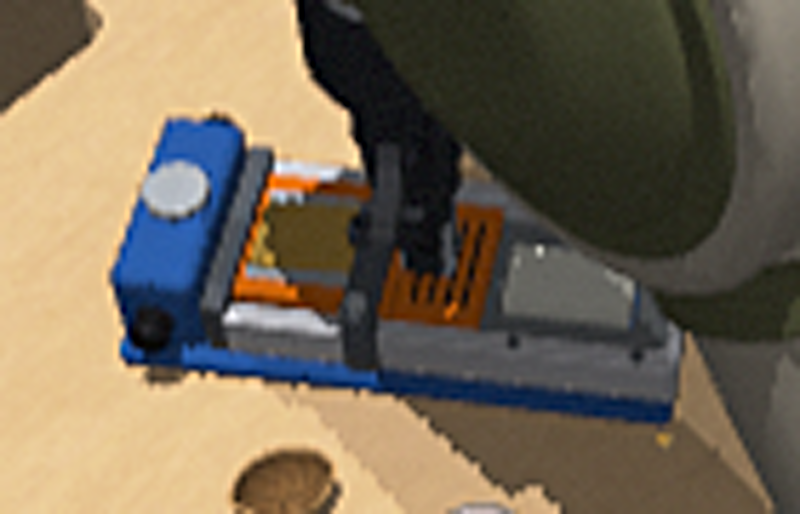

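The nose is at the stop, the forward motion stalled at x −14.0, and there is a visible gap between the tail and the raised pad. I lift straight off, retreat and check.

```bash
python3 - <<'E'
from h import *
env.movel(P(-.0145,.034),velocity=.03); st()
env.movel(P(-.020,.12),velocity=.1); st()
env.movel(P(-.17,.22),velocity=.2); env.hold(.3); st()
f=eyes.grab_frame("wrist"); im=cv2.cvtColor(f["frame"],cv2.COLOR_RGB2BGR)
g=eyes.grab_frame("scene"); ig=cv2.cvtColor(g["frame"],cv2.COLOR_RGB2BGR)[160:270,160:310]
a=cv2.resize(im,(400,300)); b=cv2.resize(ig,(400,300),interpolation=cv2.INTER_CUBIC)
cv2.imwrite("pics/end.png",np.hstack([a,b]))
E
```

```text
t14.8 x-14.6 y0.2 z33.7 Fx0.1 Fy0.1 Fz-0.2
 t15.8 x-20.3 y0.3 z119.3 Fx-0.2 Fy-0.2 Fz-0.7
 t17.2 x-169.8 y0.1 z219.7 Fx-0.5 Fy-0.2 Fz0.7
```

View pics/end.png

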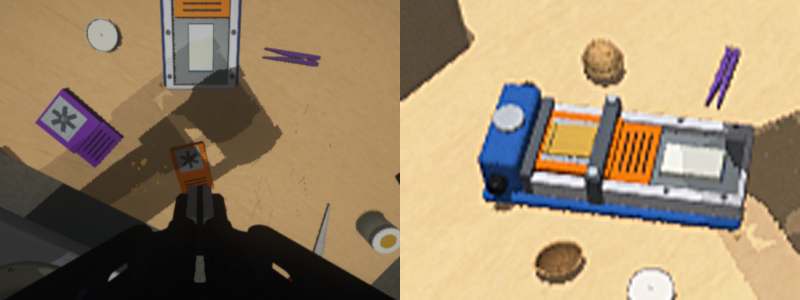

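The right-hand picture shows the sled home against the stop under the leaf spring, with the pad up behind its tail at about (690,162). The bystanders look undisturbed and the arm is clear.

```bash
python3 -c "
from h import *
print(job.hand_in())"
```

```text
the job is handed in; nothing more can be done
None
```

The sled was pressed flat and slid home against the end stop, the white pad looks up behind it, the arm is clear, and the job is handed in; no verdict came back.

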